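# Reset and lock the dosing pump's stroke knob

### The job

The stroke knob of the dosing pump is locked, pulled out, at an old setting. Push the knob fully in to free it, then, while it is in, swing its long wing round until it stands midway between the two ears of the rider clipped on the dial, and at last pull the knob fully out again so that it locks there. Leave the rider where it is, and the jar and the beaker beside the pump standing where they are.

Things in the scene. Friction and masses are not known exactly. Their poses are not given: they have to be found in the camera images.
- pump: fixed grey dosing pump, origin under the middle of its housing; x points from front to back, y to its left seen from the front. Housing 130 mm deep, 150 wide, 110 high; wet end with two ports on its rear top, up to 149 mm. On its front face is fixed a round aluminium dial plate, radius 75 mm, 8 mm thick, centred on the knob's axis
- knob_axis (a point): fixed point on the knob's turning axis, 85 mm above the worktop, 40 mm before the housing's front and 32 mm before the dial, level with the middle of the wing's thickness when the knob is fully in. x runs along the axis into the pump (the knob is pulled out along -x), y to the left seen from the front, z up
- wing (a point): point in the wing of the black knob (hub 68 mm across): one straight bar 16 mm wide, 14 thick along the axis, its round end 140 mm from the axis, its outer part above housing and dial, open on all sides. Point: middle of the bar's section, 118 mm from the axis; z outward along the wing, x into the pump. Fully in, the bar's rear is 25 mm before the dial, 16 before the rider
- rider_mid (a point): middle of the black rider on the rim of the dial: two ears 7 mm wide, 22 long, 22 clear between them, joined at mid length. Point midway between the ears, 76 mm from the axis, 27 mm behind point knob_axis; z points outward from the axis: the wing is set when its z is parallel to this z. Ears end 87 mm from the axis. A push of 7 N on the ears would shift it
- knob_turn (a joint): angle of the knob and its wing in rad: 0 with the wing straight up, positive clockwise seen from the front (wing to the right, -y of point knob_axis); range -1 to 1. It starts left of the rider. Free (knob in) it turns stiffly with 0.2 N m, about 2 N at the wing, and stays where it is left
- rider (a joint): angle of the rider in rad, same zero and sense as knob_turn; the wing is to be brought to this value
- knob_pull (a joint): how far the knob is pulled out along its axis, in m: 0 fully in (free to turn), 0.020 at the outer stop; it counts as out from 0.0155. Beyond about 0.011 an inner ratchet holds it against turning, up to some 20 N at the wing, once a push on the wing has let it settle by up to 0.06 rad. It slides stiffly with 7 to 11 N and stays where it is left
- jar_mid (a point): centre of a loose white jar with a screw lid, 44 mm across, 94 mm high, standing right of the pump
- beaker_mid (a point): centre of a loose small beaker, 59 mm across, 64 mm high, standing left of the pump
Not all that is in view belongs to the job. Of the things that look like the part that bears beaker_mid, the largest one is meant.

How it is judged (in metres and radians):
On the way, in this order (a step that is already met when the one before it is completed fails the run):
1. the knob is pushed in (within 4 mm of fully in) (value of joint knob_pull below 0.004 m), for 0.1 s.
2. with the knob in (within 6 mm), its wing is brought to the rider (within 0.08 rad) (angle between the z axis of wing and the z axis of rider_mid, either way round below 0.08 rad and value of joint knob_pull below 0.006 m), for 0.2 s.
At the end, for the whole second after the job is handed in: The knob is pulled out (at least 15.5 mm) and at rest with its wing within 0.08 rad of the rider's middle; jar and beaker stand upright (angle between the z axis of wing and the z axis of rider_mid, either way round below 0.08 rad and value of joint knob_pull above 0.0155 m and velocity of joint knob_turn between -0.05 and 0.05 rad/s and angle between each of jar_mid, beaker_mid's own z axis and vertical below 0.15 rad); the robot touches nothing.
It fails at once if the rider is shifted by more than 5 mm (distance of rider_mid from where it was at the start of the episode above 0.005 m).
It fails at once if the jar or the beaker is shifted by more than 30 mm (distance of any of jar_mid, beaker_mid from where it was at the start of the episode above 0.03 m).
It also fails if it takes over 53 s, if anything falls off the work surface, if the arm or the gripper's body presses on something with over 40 N, if the wrist force passes 120 N, or if a joint passes its speed limit or range.

### The arm

A 6-joint arm with a two-finger parallel gripper is mounted at the origin on a cart in front of the work surface, level with it; the furniture and walls round the work are solid. World frame = base frame: x ahead of the robot, y to its left, z up, the work surface at z = 0. Lengths are in m, angles in degrees, forces in N, time in s.
With the tool pointing down it reaches from about 0.275 to 0.85 m from the base axis. Payload 19 kg.
Tool frame: the origin (TCP) lies at the centre of the arm's flange, where the gripper is bolted on; the fingertips stand 173 mm ahead of it and the grasp point (between the pads) lies 155 mm ahead of it (manip.tip_extent is the distance from the TCP to the fingertips, in m); z points along the fingers, y is the line along which they close (so a half turn about z gives the same grasp; the last joint's range is limited). The gripper opens to 85 mm and grips with 20 to 120 N. Pads are 22 mm wide; open, the fingers measure 114 mm over their backs; the gripper's body (76 mm by 85 mm) begins 54 mm behind the grasp point. The pads swing forward as they close: fully open they stand 13 mm farther back than shut.
Start: joints at [58.728, 8.623, 82.357, -0, 89.026, -7.678], TCP at [0.23, 0.527, 0.405] pointing down, gripper open.
Joint ranges: [-160.23, 160.23], [-39.13, 120.54], [6.94, 153.29], [-79.49, 259.48], [9.18, 160.14], [-161.06, 161.06]. Speed limits (degrees/s): [108.29, 108.29, 127.2, 172.46, 172.46, 172.46].

### API

Orientations are given as a 3x3 rotation matrix whose columns are the frame's x, y, z axes.
In Python, from workcell import manip gives the robot as it stands.
- The arm moves only by the tool drive_tool, never from a script. Its argument "increments" is one flat list of numbers, 7 for each row, row after row: the turn, a rotation vector about the tool's x, y, z scaled (see below), then the shift along the tool's x, y, z scaled (see below), then the gripper command: -1 is fully open, 1 is shut, values between are in proportion. A call has 1 to 5 rows; each row shifts and turns the commanded pose from where the row before left it, along the tool's axes as they then stand; what a row does not reach is not made up. The controller multiplies each number of a shift by 50 mm and each number of a turn by 0.12 rad. A row lasts 1/8 s, in which the tool goes at most 62.5 mm and 10.7 degrees, less where a joint would pass 70% of its speed; a pose out of reach is approached as far as the arm can. A call with a number of a shift or a turn outside -1 to 1 is refused whole. A call with a gripper value outside its range is refused whole. The fingers move at their own pace and stop on an object; "force" is the grip in N (left out, the last holds). Time passes only in rows, so rows that do not move let the fingers close. It gives the time, the measured TCP pose, the force, the opening and the grip force at its end, in the units of the state.
- manip.read_state(): the state, without advancing time (a new reading comes with each control period).
- manip.camera(name): name is "scene" or "top" or "wrist"; returns a dict with "img" (400x640x3 uint8, blue, green, red), "intrinsics" (3x3 intrinsics, pixels), "R" (3x3) and "t" (3): a world point X has camera coordinates R X + t; the wrist camera has in their place "hand_eye" (4x4, takes a point from camera to tool coordinates, whose origin is the TCP and whose axes are the flange's). Camera axes: x right, y down, z forward; pixel columns grow to the right and rows downward; lengths in m; the calibration is good to about 2 mm. A picture is of the moment at which its call begins: read the wrist's pose just before it. There is no depth.
- manip.close_job(): hands the job in; it is judged then, once.
The state is a dict: "clock": time; "q": joint angles; "dq": joint speeds; "effort": joint torques, N m; "tool_pos": TCP position; "orientation": TCP orientation; "contact_force": force on the tool from outside, world axes, zero at the start; "moment": the same for the moment, N m; "grip_width": finger opening in m; "grasp_force": force on a finger pad.
Only numpy, scipy, OpenCV 4.12 (cv2) and the standard library are available. Lean on these libraries where they do the work, as an engineer would, in place of code of your own. Each camera call takes 0.05 s, during which the arm holds its last target. There are 200 camera calls.

## Working session

There is one attempt and no reset: what is moved stays moved. The work goes in short steps, Python scripts to look and compute and a tool call to move; the robot and the scene stay as the last step left them, time stands still between calls to the robot, and variables do not carry over. Pictures are saved under pics/ and viewed, at most 10 in all, crops included, and the job is handed in when it is done.

Besides the shell and the picture viewer there is one more tool, called after "Call:" as name(argument=value, ...), one argument or row to a line, values as JSON. drive_tool: Moves the arm, as the interface text tells. Shifts and turns lie within -1 to 1; 1 stands for 50 mm of shift or 0.12 rad of turn. Its arguments: {"type":"object","properties":{"increments":{"type":"array","items":{"type":"number","minimum":-1,"maximum":1}},"force":{"type":"number"}},"required":["increments"]}

```bash
mkdir -p pics
python3 - <<'E'
from workcell import manip
import cv2,json,numpy as np
for n in("scene","top"):
    c=manip.camera(n);cv2.imwrite(f"pics/{n}0.png",c["img"])
    np.savez(f"{n}0.npz",**{k:np.array(v) for k,v in c.items()})
    print(n,np.round(c["intrinsics"],1).tolist(),np.round(-c["R"].T@c["t"],3),np.round(c["R"],3).tolist())
print(manip.read_state())
E
```

```text
scene [[361.5, 0.0, 317.3], [0.0, 361.5, 204.0], [0.0, 0.0, 1.0]] [ 0.043 -0.327  0.625] [[0.587, -0.81, -0.009], [-0.482, -0.34, -0.807], [0.651, 0.478, -0.59]]
top [[388.0, 0.0, 317.9], [0.0, 388.0, 203.2], [0.0, 0.0, 1.0]] [0.447 0.088 1.071] [[-0.013, -1.0, 0.008], [-0.99, 0.011, -0.138], [0.138, -0.01, -0.99]]
{'clock': 0.1, 'q': array([ 5.87277573e+01,  8.64807547e+00,  8.23884731e+01, -2.77276444e-05,
        8.90258568e+01, -7.67852943e+00]), 'dq': array([-0.00826001, -0.15899873, -0.10901279,  0.11637917,  0.14451117,
       -0.03275408]), 'effort': array([ 4.42209872e-03, -7.14375043e+01, -5.71792924e+01, -8.30956969e-05,
        7.19833479e-03, -2.36380174e-05]), 'tool_pos': array([0.23015354, 0.5268963 , 0.40414332]), 'orientation': array([[-9.16406614e-01,  4.00248171e-01, -5.64984936e-04],
       [ 4.00248543e-01,  9.16406153e-01, -9.31184020e-04],
       [ 1.45050971e-04, -1.07947759e-03, -9.99999407e-01]]), 'contact_force': array([ 0.36691552, -0.12846822,  0.52573491]), 'moment': array([ 0.00192376, -0.02748237,  0.05044696]), 'grasp_force': 0.0, 'grip_width': 0.08522648732481004}
```

View pics/scene0.png

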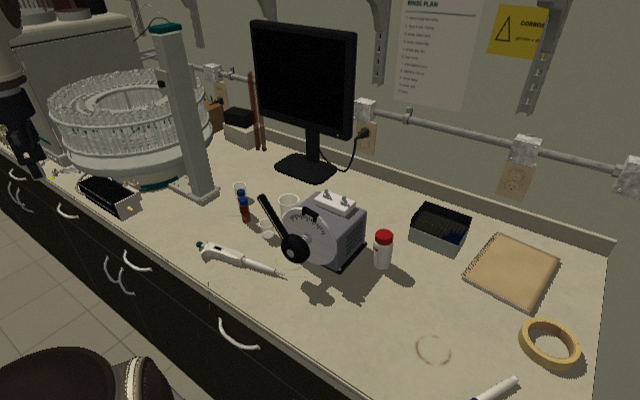

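View pics/top0.png

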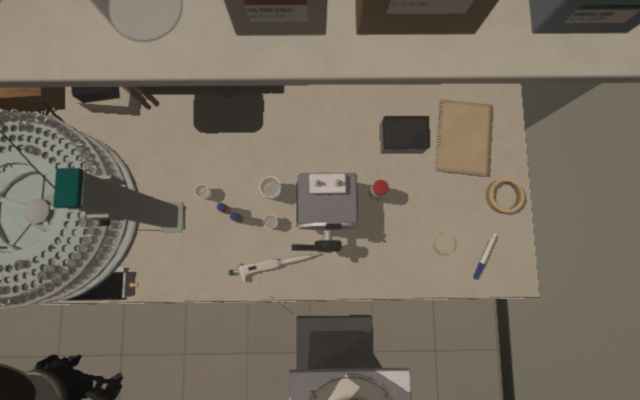

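The scene view shows the pump near (325,230), its wing from the hub at (295,248) up-left to (263,198), and the rider at about (311,213). In the top view the pump is at (327,200), the wing spans (292–340,246), the jar is at (380,188) and the beakers are at (270,187) and (272,222). Next I'll zoom in on both.

Run:
```python
import cv2,numpy as np
a=cv2.imread("pics/scene0.png")[170:290,230:410]; b=cv2.imread("pics/top0.png")[160:280,225:405]
f=lambda i:cv2.convertScaleAbs(cv2.resize(i,None,fx=4.4,fy=4.4,interpolation=cv2.INTER_CUBIC),alpha=1.6,beta=15)
cv2.imwrite("pics/a.png",f(a));cv2.imwrite("pics/b.png",f(b))
```

```text
(no output)
```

View pics/a.png

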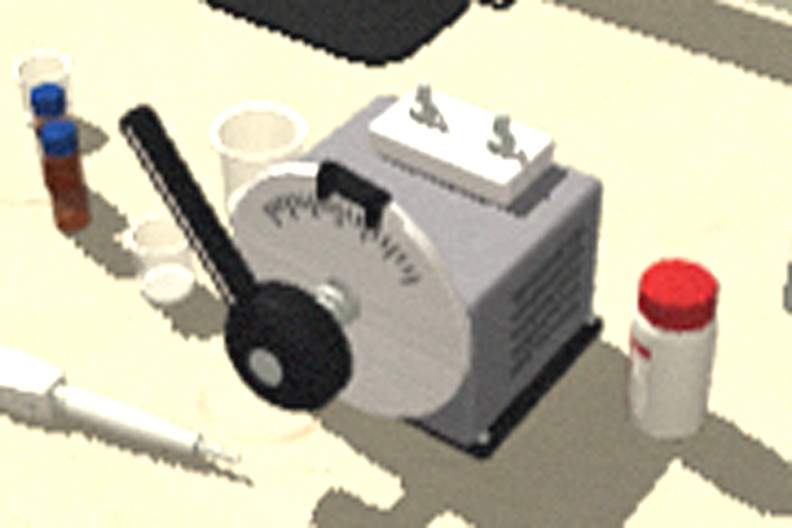

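View pics/b.png

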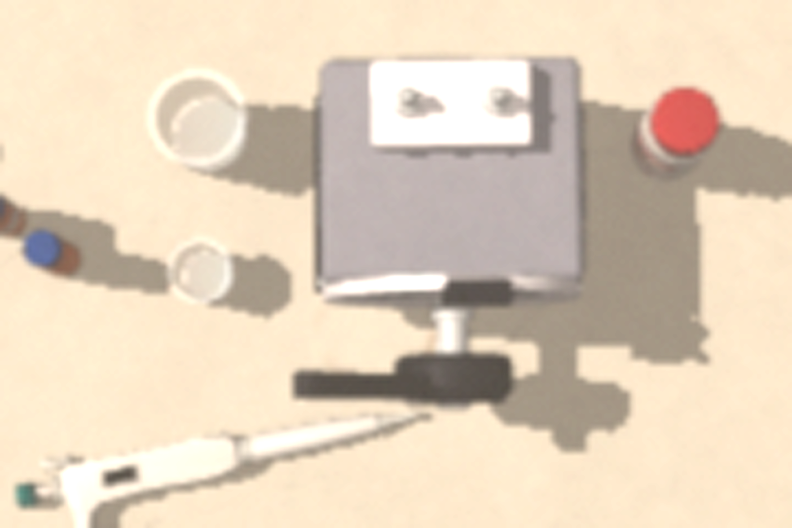

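Zoomed in, the housing's rear corners are at crop (318,60) and (580,60), and the rider in the top view spans x 443–512. In the scene crop the rider's ear centres are about (330,180) and (377,207), and the bar runs from its tip at (135,115) to the hub at (290,345). Next I'll cast rays.

```bash
cat > h.py <<'E'
import numpy as np
def ray(n,u,v):
    c=np.load(n+"0.npz");d=c["R"].T@np.linalg.solve(c["intrinsics"],[u,v,1.]);return -c["R"].T@c["t"],d
def plane(n,u,v,p,nn):
    o,d=ray(n,u,v);return o+d*(np.dot(np.subtract(p,o),nn)/np.dot(d,nn))
A=lambda u,v:(230+u/4.4,170+v/4.4)
B=lambda u,v:(225+u/4.4,160+v/4.4)
E
python3 - <<'E'
from h import *
Z=[0,0,1];np.set_printoptions(precision=4,suppress=True)
P=lambda u,v,z:plane("top",*B(u,v),[0,0,z],Z)
for p in [(318,60,.11),(580,60,.11),(320,285,.11),(582,280,.11),(322,290,.085),(582,288,.085),(453,403,.085),(453,355,.11),(398,380,.085),(511,380,.085),(443,292,.16),(512,292,.16),(294,384,.2),(197,120,.064),(684,120,.094)]:print(p,P(*p))
# scene: housing corners at z .11
S=lambda u,v,z:plane("scene",*A(u,v),[0,0,z],Z)
print("scene",S(603,180,.11),S(385,97,.11),S(475,305,.11),"base",S(603,325,0.),S(490,455,0.))
E
```

```text
(318, 60, 0.11) [0.6565 0.1294 0.11  ]
(580, 60, 0.11) [ 0.6548 -0.0212  0.11  ]
(320, 285, 0.11) [0.527  0.1289 0.11  ]
(582, 280, 0.11) [ 0.5281 -0.019   0.11  ]
(322, 290, 0.085) [0.5262 0.1289 0.085 ]
(582, 288, 0.085) [ 0.5255 -0.0216  0.085 ]
(453, 403, 0.085) [0.4604 0.0542 0.085 ]
(453, 355, 0.11) [0.4868 0.0546 0.11  ]
(398, 380, 0.085) [0.4739 0.0855 0.085 ]
(511, 380, 0.085) [0.4731 0.0206 0.085 ]
(443, 292, 0.16) [0.5183 0.0611 0.16  ]
(512, 292, 0.16) [0.5179 0.0242 0.16  ]
(294, 384, 0.2) [0.4694 0.1385 0.2   ]
(197, 120, 0.064) [0.6306 0.2039 0.064 ]
(684, 120, 0.094) [ 0.622  -0.0826  0.094 ]
scene [ 0.6555 -0.0218  0.11  ] [0.6522 0.1195 0.11  ] [ 0.5327 -0.0208  0.11  ] base [ 0.6655 -0.0251  0.    ] [ 0.543  -0.0266  0.    ]
```

Run:
```python
from h import *
np.set_printoptions(precision=4,suppress=True)
S=lambda u,v,x:plane("scene",*A(u,v),[x,0,0],[1,0,0])
ang=lambda p:np.arctan2(-(p[1]-.054),p[2]-.085)
for n,q,x in [("rider",[(322,165),(335,170),(320,195),(333,200),(369,195),(389,198),(365,220),(380,228)],.5085),("bar",[(120,120),(150,105),(195,220),(180,160),(225,300),(255,285),(135,108)],.4585),("dialedge",[(232,200),(270,168),(470,340),(400,415),(440,235)],.5175),("hub",[(228,325),(350,375),(300,410),(265,368)],.455)]:
  for p in q:
    w=S(*p,x);print(n,p,w,"ang %.3f r %.3f"%(ang(w),np.hypot(w[1]-.054,w[2]-.085)))
# joint estimate rider top view
```

```text
rider (322, 165) [0.5085 0.0513 0.1782] ang 0.029 r 0.093
rider (335, 170) [0.5085 0.0436 0.1786] ang 0.111 r 0.094
rider (320, 195) [0.5085 0.0532 0.1595] ang 0.010 r 0.074
rider (333, 200) [0.5085 0.0454 0.16  ] ang 0.114 r 0.075
rider (369, 195) [0.5085 0.0239 0.1726] ang 0.331 r 0.093
rider (389, 198) [0.5085 0.0124 0.176 ] ang 0.428 r 0.100
rider (365, 220) [0.5085 0.0266 0.1565] ang 0.366 r 0.077
rider (380, 228) [0.5085 0.0178 0.1558] ang 0.472 r 0.079
bar (120, 120) [0.4585 0.1304 0.2008] ang -0.583 r 0.139
bar (150, 105) [0.4585 0.1093 0.2176] ang -0.395 r 0.144
bar (195, 220) [0.4585 0.0883 0.1607] ang -0.426 r 0.083
bar (180, 160) [0.4585 0.094  0.1932] ang -0.354 r 0.115
bar (225, 300) [0.4585 0.0737 0.1184] ang -0.533 r 0.039
bar (255, 285) [0.4585 0.0536 0.138 ] ang 0.007 r 0.053
bar (135, 108) [0.4585 0.1194 0.212 ] ang -0.475 r 0.143
dialedge (232, 200) [0.5175 0.1192 0.121 ] ang -1.066 r 0.074
dialedge (270, 168) [0.5175 0.0918 0.1535] ang -0.504 r 0.078
dialedge (470, 340) [ 0.5175 -0.0281  0.1025] ang 1.361 r 0.084
dialedge (400, 415) [0.5175 0.0133 0.0274] ang 2.527 r 0.071
dialedge (440, 235) [ 0.5175 -0.01    0.1587] ang 0.715 r 0.098
hub (228, 325) [0.455  0.0699 0.107 ] ang -0.625 r 0.027
hub (350, 375) [ 0.455  -0.0037  0.1152] ang 1.088 r 0.065
hub (300, 410) [0.455  0.0275 0.0745] ang 1.948 r 0.029
hub (265, 368) [0.455  0.048  0.0907] ang 0.807 r 0.008
```

Call:
drive_tool(
  increments=[0,0,1,-0.46,-0.78,0,-1,0,0,1,-0.55,-0.71,0,-1,0,0,1,-0.63,-0.65,0,-1,0,0,1,-0.7,-0.57,0,-1,0,0,1,-0.76,-0.48,0,-1],
)

```text
clock: 0.72
tool_pos: [0.2569, 0.3016, 0.4044]
orientation: [[-0.527, 0.85, -0.0], [0.85, 0.527, -0.0], [-0.0, -0.0, -1.0]]
contact_force: [0.2, -1.4, -0.1]
grip_width: 0.0853
grasp_force: 0.0
```

Run:
```python
from workcell import manip
import numpy as np
np.set_printoptions(precision=3,suppress=True)
c=manip.camera("wrist");print(c["hand_eye"],c["intrinsics"]);s=manip.read_state();print(s["tool_pos"],s["orientation"],s["q"],s["clock"])
```

```text
[[-0.    -0.947 -0.322  0.083]
 [ 1.    -0.    -0.001  0.002]
 [ 0.001 -0.322  0.947  0.031]
 [ 0.     0.     0.     1.   ]] [[344.656   0.    318.169]
 [  0.    344.656 206.513]
 [  0.      0.      1.   ]]
[0.257 0.299 0.405] [[-0.521  0.853  0.   ]
 [ 0.853  0.521 -0.002]
 [-0.002 -0.001 -1.   ]] [ 38.076 -13.678 103.735  -0.095  89.993   6.666] 0.775
```

Call:
drive_tool(
  increments=[0,0,0.914,-0.958,0.302,-0.2,-1,0,0,0.914,-0.919,0.405,-0.2,-1,0,0,0.914,-0.87,0.503,-0.2,-1,0,0,0.914,-0.81,0.595,-0.2,-1,0,0,0.914,-0.74,0.68,-0.2,-1],
)

```text
clock: 1.4
tool_pos: [0.4491, 0.1385, 0.4549]
orientation: [[-0.007, 1.0, -0.0], [1.0, 0.007, 0.0], [0.0, -0.0, -1.0]]
contact_force: [-0.1, 0.2, 0.3]
grip_width: 0.0853
grasp_force: 0.0
```

```bash
cat >> h.py <<'E'
def snap(n):
    from workcell import manip;import cv2
    s=manip.read_state();c=manip.camera("wrist")
    T=np.eye(4);T[:3,:3]=s["orientation"];T[:3,3]=s["tool_pos"];M=np.linalg.inv(T@c["hand_eye"])
    np.savez(n+"0.npz",R=M[:3,:3],t=M[:3,3],intrinsics=c["intrinsics"]);cv2.imwrite(f"pics/{n}.png",cv2.convertScaleAbs(c["img"],alpha=1.5,beta=10))
    print(s["tool_pos"],s["orientation"],s["q"],s["clock"])
E
python3 -c "
from h import *
snap('w1')"
```

```text
[0.44909124 0.13850095 0.4549018 ] [[-6.82576061e-03  9.99976693e-01 -1.48345026e-04]
 [ 9.99976704e-01  6.82576113e-03  2.95115026e-06]
 [ 3.96364919e-06 -1.48321426e-04 -9.99999989e-01]] [ 7.73419254e+00 -4.77377469e+00  9.04387417e+01  1.31517526e-03
  9.43434324e+01  7.34320172e+00] 1.4
```

View pics/w1.png

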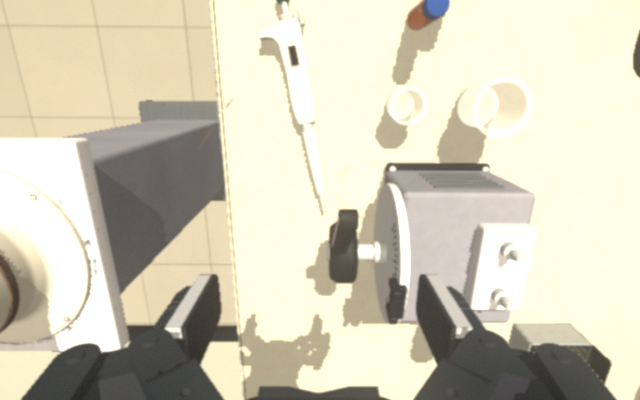

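The wrist view shows the wing's round end at (348,212), the hub at (343,255), and the rider at about (398,300), just left of the right finger. I'll shift toward -y and tilt the camera to see the rider's face better.

Call:
drive_tool(
  increments=[0.8,0,0,-0.9,-0.5,0,-1,0.8,0,0,-0.9,-0.5,0,-1,0.8,0,0,0,-0.4,0,-1,0,0,0,0,0,0,-1],
)

```text
clock: 1.95
tool_pos: [0.3791, 0.0488, 0.461]
orientation: [[-0.01, 0.959, -0.285], [1.0, 0.009, -0.003], [-0.0, -0.285, -0.959]]
contact_force: [1.0, -0.2, -0.1]
grip_width: 0.0851
grasp_force: 0.0
```

```bash
python3 -c "
from h import *
snap('w2')
import cv2
i=cv2.imread('pics/w2.png');cv2.imwrite('pics/w2c.png',cv2.resize(i[80:340,220:560],None,fx=2.3,fy=2.3,interpolation=cv2.INTER_CUBIC))
for p in [(.4655,.054,.085),(.4655,.115,.2),(.5085,.042,.17)]:
  c=np.load('w20.npz');q=c['intrinsics']@(c['R']@p+c['t']);print(q[:2]/q[2])"
```

```text
[0.37906148 0.04882066 0.46098663] [[-9.67445421e-03  9.58574132e-01 -2.84678835e-01]
 [ 9.99953200e-01  9.25944164e-03 -2.80365142e-03]
 [-5.15406621e-05 -2.84692636e-01 -9.58618850e-01]] [ -3.76357017 -10.42148626  95.38798839  -1.32332358 111.52416142
  -4.62459704] 1.95
[524.84202357 180.97185093]
[601.06593025 124.38181848]
[626.07303216 234.47870402]
```

View pics/w2c.png

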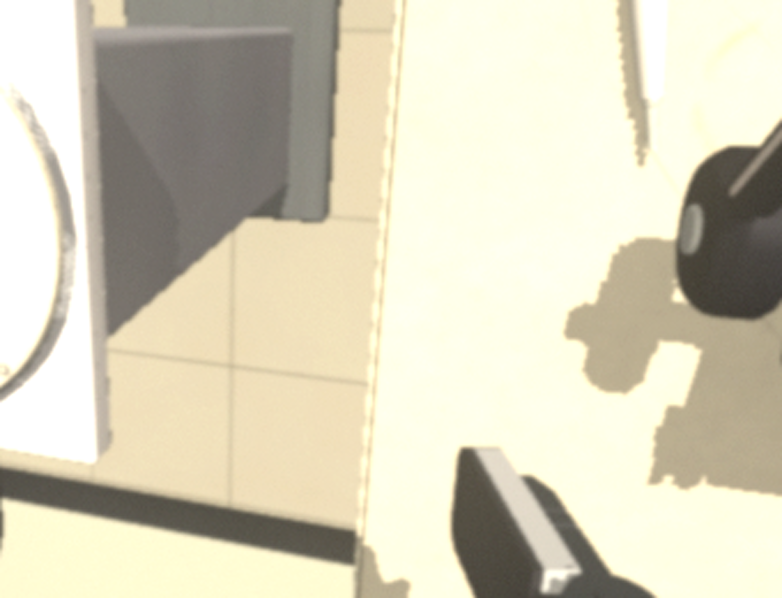

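The tilt went the wrong way, and the knob sits at the image edge. I'll tilt the other way.

Call:
drive_tool(
  increments=[-1,0,0,0,-0.3,0,-1,-1,0,0,0,-0.3,0,-1,-1,0,0,0,-0.3,0,-1,-1,0,0,0,0,0,-1,-1,0,0,0,0,0,-1],
)

```text
clock: 2.62
tool_pos: [0.3356, 0.0491, 0.4686]
orientation: [[-0.012, 0.95, 0.312], [1.0, 0.011, 0.004], [-0.0, 0.312, -0.95]]
contact_force: [0.4, -0.4, -0.7]
grip_width: 0.0852
grasp_force: 0.0
```

Call:
drive_tool(
  increments=[0,0,0,0,0,0,-1,0,0,0,0,0,0,-1],
)

```text
clock: 2.88
tool_pos: [0.3355, 0.0488, 0.4684]
orientation: [[-0.011, 0.952, 0.305], [1.0, 0.011, 0.003], [-0.0, 0.305, -0.952]]
contact_force: [1.9, -1.0, 0.1]
grip_width: 0.0855
grasp_force: 0.0
```

```bash
python3 -c "
from h import *
snap('w3')
import cv2
i=cv2.imread('pics/w3.png')
for p in [(.4655,.054,.085),(.4655,.115,.2),(.5085,.042,.17)]:
  c=np.load('w30.npz');q=c['intrinsics']@(c['R']@p+c['t']);print(q[:2]/q[2])
u,v=(q[:2]/q[2]).astype(int);u=max(u-150,0);v=max(v-120,0);print(u,v)
cv2.imwrite('pics/w3c.png',cv2.resize(i[v:v+190,u:u+260],None,fx=3,fy=3,interpolation=cv2.INTER_CUBIC))"
```

```text
[0.33551704 0.04882168 0.46836571] [[-1.10622816e-02  9.52384599e-01  3.04698543e-01]
 [ 9.99938808e-01  1.05598795e-02  3.29682572e-03]
 [-7.77338658e-05  3.04716368e-01 -9.52443137e-01]] [ -5.67931556 -27.41380506 106.44586586   1.92902812  83.33103819
  -6.24062146] 2.875
[323.47254897 165.80226017]
[373.821221  116.0817995]
[396.44665024 194.53090082]
246 74
```

View pics/w3c.png

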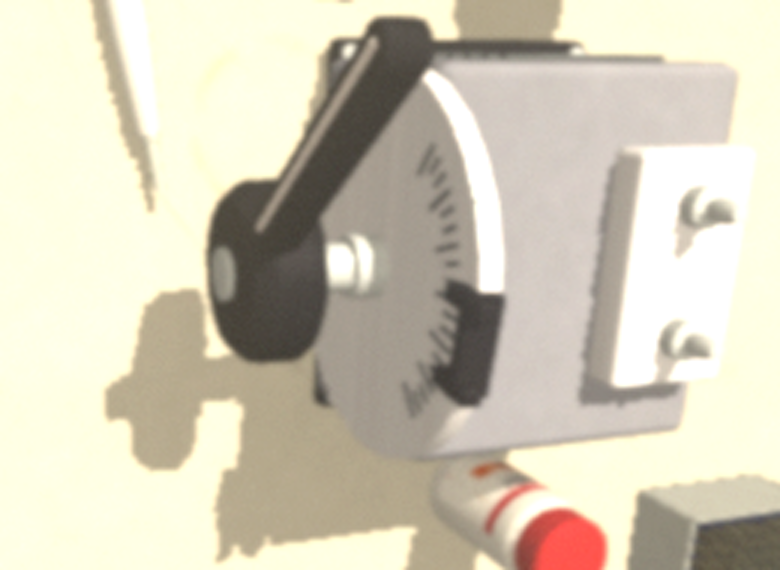

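The view is clear: the bar runs from the hub to its end at crop (402,35), and the rider's ears are at about crop (460,295) and (455,385).

Run:
```python
from h import *
np.set_printoptions(precision=4,suppress=True)
def show(n,pts,x):
  for p in pts:
    w=plane("w3",246+p[0]/3,74+p[1]/3,[x,0,0],[1,0,0]);d=w-[0,.054,.085];print(n,p,w,"ang %.3f r %.4f"%(np.arctan2(-d[1],d[2]),np.hypot(d[1],d[2])))
show("earL",[(447,282),(474,294),(440,302)],.5085)
show("earR",[(433,375),(450,402),(474,404),(455,370)],.5085)
show("bar end front",[(372,35),(376,40),(400,18)],.4585)
show("bar end rear",[(430,40),(415,20),(432,62)],.4725)
show("bar root front",[(258,232)],.4585)
show("dialfront",[(385,450),(425,70)],.5175)
show("hubfront",[(222,275)],.445)
import cv2
g=cv2.cvtColor(cv2.imread("pics/w3.png"),6)[165:213,386:418];
for r in g[::2]:print(' '.join('%3d'%v for v in r))
```

```text
earL (447, 282) [0.5085 0.0656 0.1635] ang -0.147 r 0.0794
earL (474, 294) [0.5085 0.0654 0.1793] ang -0.120 r 0.0950
earL (440, 302) [0.5085 0.0586 0.1603] ang -0.061 r 0.0755
earR (433, 375) [0.5085 0.0345 0.1597] ang 0.255 r 0.0772
earR (450, 402) [0.5085 0.0292 0.1713] ang 0.280 r 0.0897
earR (474, 404) [0.5085 0.033  0.1848] ang 0.207 r 0.1019
earR (455, 370) [0.5085 0.04   0.1725] ang 0.158 r 0.0886
bar end front (372, 35) [0.4585 0.1362 0.2052] ang -0.600 r 0.1456
bar end front (376, 40) [0.4585 0.1351 0.2075] ang -0.585 r 0.1469
bar end front (400, 18) [0.4585 0.1397 0.2189] ang -0.569 r 0.1589
bar end rear (430, 40) [0.4725 0.1353 0.2076] ang -0.585 r 0.1471
bar end rear (415, 20) [0.4725 0.1399 0.1995] ang -0.644 r 0.1431
bar end rear (432, 62) [0.4725 0.1303 0.2094] ang -0.550 r 0.1459
bar root front (258, 232) [0.4585 0.0777 0.1304] ang -0.480 r 0.0512
dialfront (385, 450) [ 0.5175 -0.0097  0.1136] ang 1.149 r 0.0698
dialfront (425, 70) [0.5175 0.1269 0.1236] ang -1.084 r 0.0825
hubfront (222, 275) [0.445  0.0655 0.1354] ang -0.225 r 0.0517
157 155 157 159 159 158 157 154
[... 2340 characters left out ...]
  71  71  74  75  79 108 150 189 202 203 205 204 202 202 204
122 126 122 115 115 116 106  84  69  62  64  67  67  67  71  71  73  75  75  73  75  87 121 163 194 204 203 203 206 201 202 205
118 120 129 135 141 147 146 133 106  84  69  63  63  69  71  75  77  77  77  80  85 105 141 178 198 205 205 202 203 205 204 206
129 127 132 146 156 154 155 154 150 139 122 100  83  72  69  73  71  74  78  99 137 170 187 199 204 204 205 204 204 205 206 208
133 145 151 154 155 158 158 158 160 161 162 158 152 142 140 140 141 139 140 153 176 192 199 201 204 203 204 204 207 205 204 205
141 150 153 155 156 157 158 160 161 170 183 196 213 224 230 227 221 210 201 201 201 201 201 202 204 204 202 204 204 204 203 204
```

```bash
cat >> h.py <<'E'
from scipy.spatial.transform import Rotation as Ro
AX=np.array([.4695,.054,.085])
def pose(a,r,x):  # tool over the wing at knob angle a, TCP radius r
    z=np.array([0,np.sin(a),-np.cos(a)]);y=np.array([1.,0,0]);X=np.cross(y,z)
    return np.array([x,AX[1]-r*np.sin(a),AX[2]+r*np.cos(a)]),np.c_[X,y,z]
def plan(wps,grip):   # wps: list of (a,r,x,nrows); increments from measured pose
    from workcell import manip
    s=manip.read_state();p,R=s["tool_pos"],s["orientation"];out=[]
    for a,r,x,n in wps:
        P,Q=pose(a,r,x);w=Ro.from_matrix(R.T@Q).as_rotvec()/n;d=(P-p)/n
        for i in range(n):
            row=np.r_[w/.12,R.T@d/.05];out.append(row);R=R@Ro.from_rotvec(w).as_matrix()
            print(", ".join("%g"%round(v,2) for v in row)+f", {grip},"," !" if max(abs(row))>1 else "")
        p,R=P,Q
E
python3 -c "
from h import *
plan([(-.3,.40,.45,5),(-.6,.335,.4695,4)],-1)"
```

```text
0.51, -0.5, -0.06, 0.49, 0.44, 0.15, -1, 
0.51, -0.5, -0.06, 0.49, 0.45, 0.09, -1, 
0.51, -0.5, -0.06, 0.49, 0.46, 0.03, -1, 
0.51, -0.5, -0.06, 0.49, 0.46, -0.03, -1, 
0.51, -0.5, -0.06, 0.48, 0.46, -0.08, -1, 
0, -0.63, 0, 0.49, 0.1, 0.4, -1, 
0, -0.63, 0, 0.52, 0.1, 0.36, -1, 
0, -0.63, 0, 0.55, 0.1, 0.32, -1, 
0, -0.63, 0, 0.57, 0.1, 0.28, -1,
```

Call:
drive_tool(
  increments=[0.51,-0.5,-0.06,0.49,0.44,0.15,-1,0.51,-0.5,-0.06,0.49,0.45,0.09,-1,0.51,-0.5,-0.06,0.49,0.46,0.03,-1,0.51,-0.5,-0.06,0.49,0.46,-0.03,-1,0.51,-0.5,-0.06,0.48,0.46,-0.08,-1],
)

```text
clock: 3.55
tool_pos: [0.451, 0.1731, 0.4669]
orientation: [[0.0, 1.0, 0.001], [0.954, 0.0, -0.299], [-0.299, 0.002, -0.954]]
contact_force: [-0.6, -1.2, -0.8]
grip_width: 0.0858
grasp_force: 0.0
```

Call:
drive_tool(
  increments=[0,-0.63,0,0.49,0.1,0.4,-1,0,-0.63,0,0.52,0.1,0.36,-1,0,-0.63,0,0.55,0.1,0.32,-1,0,-0.63,0,0.57,0.1,0.28,-1,0,0,0,0,0,0,-1],
)

```text
clock: 4.18
tool_pos: [0.4706, 0.2433, 0.3593]
orientation: [[-0.001, 1.0, 0.001], [0.822, 0.002, -0.569], [-0.569, -0.0, -0.822]]
contact_force: [-0.7, -0.7, 0.3]
grip_width: 0.0851
grasp_force: 0.0
```

```bash
python3 -c "
from h import *
snap('w4')
plan([(-.6,.275,.4695,3)],-1)
c=np.load('w40.npz')
for p in [(.4695,.054+.14*.565,.085+.14*.825),(.4695,.054+.06*.565,.085+.06*.825)]:
  q=c['intrinsics']@(c['R']@p+c['t']);print(q[:2]/q[2])"
```

```text
[0.47060382 0.2432643  0.35927178] [[-1.36887505e-03  9.99998759e-01  7.79533961e-04]
 [ 8.22005149e-01  1.56915164e-03 -5.69477895e-01]
 [-5.69478412e-01 -1.38763152e-04 -8.22006277e-01]] [ 27.20241313  10.42195993  88.66340102 -30.72767505  97.27191011
  27.61339435] 4.175
0.01, 0.01, -0, 0, -0.01, 0.4, -1, 
0.01, 0.01, -0, 0, -0.01, 0.4, -1, 
0.01, 0.01, -0, 0, -0.01, 0.4, -1, 
[312.93597591 257.34452532]
[314.4965054  207.18931725]
```

View pics/w4.png

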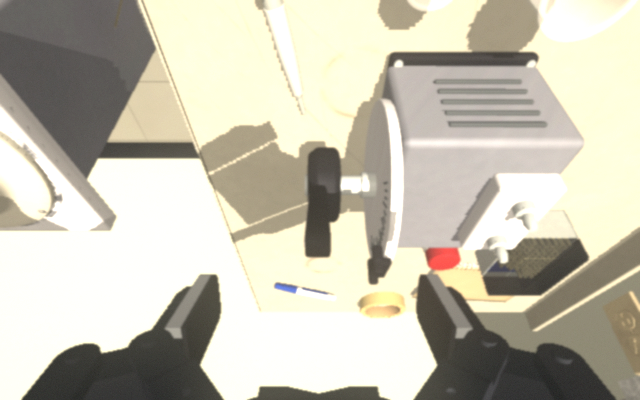

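The wing's end sits at (318,255), within a few px of the predicted (313,257), so it's ready to grasp. Descending and closing.

Call:
drive_tool(
  increments=[0.01,0.01,0,0,0,0.4,-1,0.01,0.01,0,0,0,0.4,-1,0.01,0.01,0,0,0.02,0.4,-1,0,0,0,0,0,0,1,0,0,0,0,0,0,1],
  force=50,
)

```text
clock: 4.85
tool_pos: [0.4718, 0.2081, 0.314]
orientation: [[0.004, 1.0, 0.002], [0.826, -0.002, -0.563], [-0.563, 0.004, -0.826]]
contact_force: [0.3, -0.0, 1.5]
grip_width: 0.0519
grasp_force: 0.0
```

Call:
drive_tool(
  increments=[0,0,0,0,0,0,1,0,0,0,0,0,0,1,0,0,0,0,0,0,1,0,0,0,0,0,0,1],
  force=50,
)

```text
clock: 5.35
tool_pos: [0.4713, 0.2085, 0.313]
orientation: [[0.003, 1.0, 0.001], [0.826, -0.002, -0.564], [-0.564, 0.002, -0.826]]
contact_force: [-4.8, 3.4, 6.3]
grip_width: 0.0129
grasp_force: 50.0
```

Call:
drive_tool(
  increments=[0,0,0,0,0.1,0,1,0,0,0,0,0.1,0,1,0,0,0,0,0.1,0,1,0,0,0,0,0,0,1],
)

```text
clock: 5.85
tool_pos: [0.4865, 0.2084, 0.3131]
orientation: [[0.003, 1.0, 0.0], [0.826, -0.002, -0.564], [-0.564, 0.002, -0.826]]
contact_force: [-5.8, 3.4, 7.8]
grip_width: 0.0134
grasp_force: 50.2
```

Call:
drive_tool(
  increments=[0,0,0,0,0.06,0,1,0,0,0,0,0.06,0,1,0,0,0,0,0,0,1],
)

```text
clock: 6.22
tool_pos: [0.4919, 0.2084, 0.313]
orientation: [[0.002, 1.0, -0.002], [0.826, -0.003, -0.564], [-0.564, -0.0, -0.826]]
contact_force: [-14.0, 5.9, 10.5]
grip_width: 0.0132
grasp_force: 52.1
```

Call:
drive_tool(
  increments=[0,0,0,0,0.05,0,1,0,0,0,0,0,0,1],
)

```text
clock: 6.48
tool_pos: [0.4938, 0.2085, 0.3129]
orientation: [[0.002, 1.0, -0.004], [0.825, -0.004, -0.564], [-0.564, -0.002, -0.825]]
contact_force: [-21.9, 8.3, 14.3]
grip_width: 0.0132
grasp_force: 57.4
```

```bash
python3 -c "
from h import *
s=0
from workcell import manip
p=manip.read_state();print(p['tool_pos'],p['contact_force'])
plan([(.145,.276,.4925,9)],1)"
```

```text
[0.49379472 0.20847444 0.31289591] [-21.86074925   8.3373991   14.2627768 ]
-0, 0.69, -0, -0.41, -0, 0.16, 1, 
-0, 0.69, -0, -0.43, -0, 0.13, 1, 
-0, 0.69, -0, -0.43, -0, 0.09, 1, 
-0, 0.69, -0, -0.44, -0, 0.05, 1, 
-0, 0.69, -0, -0.44, -0, 0.02, 1, 
-0, 0.69, -0, -0.44, -0, -0.02, 1, 
-0, 0.69, -0, -0.44, -0, -0.06, 1, 
-0, 0.69, -0, -0.43, -0, -0.09, 1, 
-0, 0.69, -0, -0.42, -0, -0.13, 1,
```

Call:
drive_tool(
  increments=[0,0.62,0,-0.41,-0.02,0.015,1,0,0.62,0,-0.41,0,0.015,1,0,0.62,0,-0.41,0,0.015,1,0,0.62,0,-0.41,0,0.015,1,0,0.62,0,-0.41,0,0.015,1],
)

```text
clock: 7.1
tool_pos: [0.4926, 0.1145, 0.3536]
orientation: [[0.001, 1.0, -0.002], [0.975, -0.002, -0.223], [-0.223, -0.002, -0.975]]
contact_force: [-16.4, 1.1, -1.8]
grip_width: 0.0135
grasp_force: 51.3
```

Call:
drive_tool(
  increments=[0,0.62,0,-0.41,0,0.015,1,0,0.62,0,-0.41,0,0.015,1,0,0.62,0,-0.41,0,0.015,1,0,0.62,0,-0.41,0,0.015,1,0,0.62,0,-0.41,0,0.015,1],
)

```text
clock: 7.72
tool_pos: [0.4925, 0.0125, 0.3571]
orientation: [[0.001, 1.0, -0.003], [0.989, -0.0, 0.147], [0.147, -0.003, -0.989]]
contact_force: [-14.9, 2.0, -9.4]
grip_width: 0.0133
grasp_force: 49.7
```

Call:
drive_tool(
  increments=[0,0,0,0,0,0,1,0,0,0,0,0,0,1],
)

```text
clock: 7.98
tool_pos: [0.4925, 0.0127, 0.3571]
orientation: [[0.002, 1.0, -0.003], [0.99, -0.001, 0.144], [0.144, -0.004, -0.99]]
contact_force: [-14.6, -0.7, 0.2]
grip_width: 0.0133
grasp_force: 51.0
```

```bash
python3 -c "
from h import *
from workcell import manip
p=manip.read_state();t=p['tool_pos'];print(t,p['contact_force'],np.arctan2(AX[1]-t[1],t[2]-AX[2]),p['orientation'][:,2])
snap('w5')
import cv2
i=cv2.imread('pics/w5.png')[100:300,200:460];cv2.imwrite('pics/w5c.png',cv2.resize(i,None,fx=3,fy=3,interpolation=cv2.INTER_CUBIC))"
```

```text
[0.4925414  0.012711   0.35706095] [-14.64430963  -0.65062306   0.17955861] 0.15061445938877038 [-0.00328985  0.14447917 -0.98950237]
[0.4925414  0.012711   0.35706095] [[ 0.00186953  0.99999284 -0.00328985]
 [ 0.98950689 -0.00137461  0.14447917]
 [ 0.14447361 -0.00352544 -0.98950237]] [-9.98618856e+00  8.50145000e-02  9.72396790e+01  8.18712444e+00
  8.43707846e+01 -1.08179531e+01] 7.975
```

View pics/w5c.png

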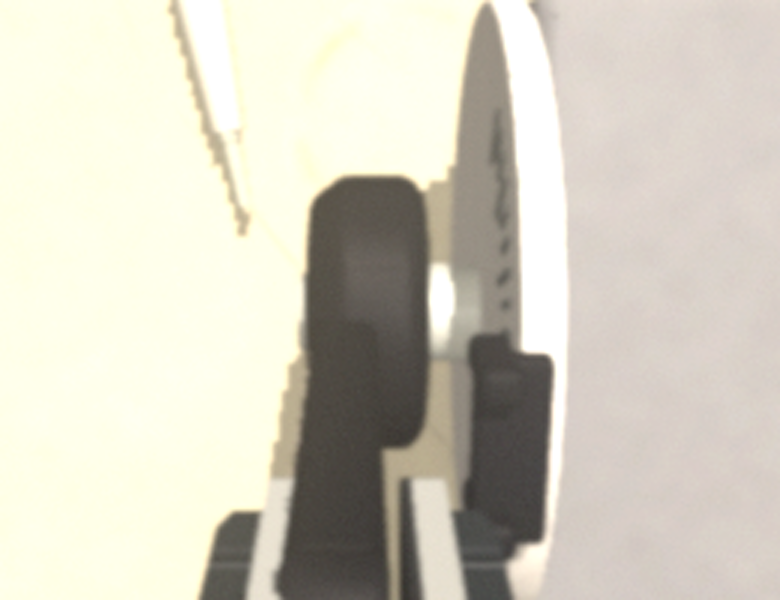

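The rider's left ear end is at about crop rows 372–408. Its lower ear is partly covered by the finger near rows 505–555. I'll read the grey values there.

Run:
```python
import cv2
g=cv2.cvtColor(cv2.imread("pics/w5.png"),6)
for r in range(208,302,1):print(r,' '.join('%3d'%v for v in g[r,352:390:2]))
```

```text
208 175 177 177 176 157 141 140 138 135 141 151 253 255 255 255 255 255 255 255
209 173 174 172 171 151 140 140 133 121 139 149 253 255 255 255 255 255 255 255
210 171 171 170 157 138 130 128 121 106 130 151 253 255 255 255 255 255 255 255
211 169 167 159 130 110 103 103  98  94 123 151 254 255 255 255 255 255 255 255
212 169 165 143  97  82  84  80  79  86 123 154 254 255 255 255 255 255 255 255
213 165 161 124  78  75  73  73  75  81 119 156 254 255 255 255 255 255 255 255
214 162 157 109  74  74  75  76  77  80 115 154 254 255 255 255 255 255 255 254
215 161 152 102  73  72  74  74  75  78 107 152 253 255 255 255 255 255 255 254
216 158 152  97  69  73  73  73  74  75  97 139 236 255 255 255 255 255 255 253
217 155 147  94  69  74  74  74  74  75  84 109 168 218 225 229 253 255 255 253
218 147 143  90  67  71  73  74  74  74  78  86 103 121 126 127 170 255 255 253
219 140 134  90  69  75  73  73  73  76  78  79  80  86  87  87 112 249 255 253
220 138 131  91  69  73  73  73  73  75  74  80  87  86  86  87  92 213 255 252
221 139 133  97  66  71  71  72  71  75  75  78  85  83  83 
[... 5719 characters left out ...]
  74  79  78  78 100 192 226 227 233 236 224 207 205 205 204
294 218 151  81  77  74  78  74  73  90 178 220 224 228 232 219 205 204 203 205
295 221 163  82  75  76  78  74  74  85 165 218 222 225 226 214 205 205 206 206
296 222 176  82  76  75  74  79  74  81 153 213 219 224 224 209 205 205 205 204
297 222 181  88  74  75  75  75  73  79 140 206 216 221 218 206 203 206 206 205
298 225 187  92  75  74  75  78  74  79 123 196 212 214 212 205 205 206 204 204
299 224 190  96  73  73  74  76  77  76 112 189 205 207 205 205 206 205 205 206
300 223 194 104  78  74  73  75  74  75 103 178 200 203 201 204 205 204 204 206
301 225 202 114  74  76  74  76  77  73  94 164 194 196 197 202 204 205 206 205
```

Run:
```python
from h import *
a=.145;u=np.array([0,-np.sin(a),np.cos(a)]);t=np.array([0,-np.cos(a),-np.sin(a)])
def q(n,c,r,R):
    w=plane("w5",c,r,AX+u*R,u);d=w-AX;print(n,"x %.4f t %.2f mm"%(w[0],1e3*d@t),"ang %.3f"%(a+np.arctan2(d@t,R)))
q("L r87",365,224.5,.087);q("L inner edge r87",366,236,.087);q("R r87",369,286.5,.087);q("L r65",362,211.3,.065)
q("clip bottom r80",380,280.5,.080);q("clip top r75",378,217.7,.075);q("clip top r74",378,217.7,.072)
# hub centre check & dial edge: hub spans crop x 427, rows 178..445
q("hub top(left) r0..",335,159,.034);q("hub bottom",335,249,.0);
q("housing? shaft mid r0",348,100+310/3,.0)
q("hub bottom r12",335,249,.012)
```

```text
L r87 x 0.5164 t -19.30 mm ang -0.073
L inner edge r87 x 0.5172 t -13.15 mm ang -0.005
R r87 x 0.5200 t 15.65 mm ang 0.323
L r65 x 0.5175 t -18.34 mm ang -0.130
clip bottom r80 x 0.5269 t 16.26 mm ang 0.346
clip top r75 x 0.5248 t -18.33 mm ang -0.095
clip top r74 x 0.5253 t -17.20 mm ang -0.089
hub top(left) r0.. x 0.5036 t -41.51 mm ang -0.739
hub bottom x 0.5061 t 36.15 mm ang 1.716
housing? shaft mid r0 x 0.5153 t -1.47 mm ang -1.426
hub bottom r12 x 0.5055 t 30.33 mm ang 1.339
```

Call:
drive_tool(
  increments=[0,0,0,0,0,0,-1,0,0,0,0,0,0,-1,0,0,0,0,0,0,-1,0,0,0,0,0,0,-1,0,0,0,0,0,0,-1],
)

```text
clock: 8.65
tool_pos: [0.4936, 0.0128, 0.358]
orientation: [[0.001, 1.0, 0.003], [0.99, -0.002, 0.144], [0.144, 0.002, -0.99]]
contact_force: [0.4, 0.2, -0.1]
grip_width: 0.0854
grasp_force: 0.0
```

Call:
drive_tool(
  increments=[0,0,0,0,0,-0.5,-1,0,0,0,0,0,-0.5,-1,0,0,0,-0.8,0,-0.5,-1,0,0,0,-0.6,0,0,-1,0,0,0,0,0,0,-1],
)

```text
clock: 9.28
tool_pos: [0.4933, -0.0688, 0.4218]
orientation: [[0.004, 1.0, 0.002], [0.99, -0.004, 0.144], [0.144, 0.002, -0.99]]
contact_force: [0.5, 1.8, -0.0]
grip_width: 0.0858
grasp_force: 0.0
```

```bash
python3 -c "
from h import *
snap('w6')
import cv2
i=cv2.imread('pics/w6.png')[100:300,200:460];cv2.imwrite('pics/w6c.png',cv2.resize(i,None,fx=3,fy=3,interpolation=cv2.INTER_CUBIC))"
```

```text
[ 0.49333472 -0.0688119   0.42181746] [[ 0.00373544  0.99999027  0.0023481 ]
 [ 0.98960962 -0.00403415  0.14372377]
 [ 0.14373185  0.00178683 -0.98961506]] [-19.18789579  -0.53728122  90.34346542   7.85525776  92.77230422
 -18.76047581] 9.275
```

View pics/w6c.png

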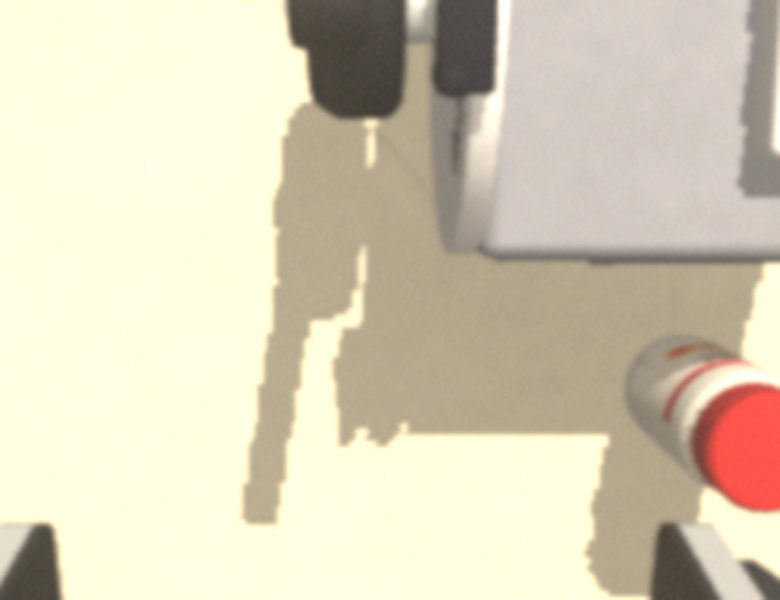

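The crop shows the hub and the rider's right ear end at about (465,92), with the wing seen nearly end-on at the top edge. I'll take the rest numerically from the full frame.

Run:
```python
import cv2
g=cv2.cvtColor(cv2.imread("pics/w6.png"),6)
for r in range(40,140,2):print(r,' '.join('%3d'%v for v in g[r,290:372:3]))
```

```text
40 252 252 252 252 252 252 250 250 251 252 252 252 253 252 253 253 252 252 251 155 140 104 144 255 255 255 255 222
42 252 251 252 252 253 251 249 251 252 252 252 253 252 252 253 253 253 253 251 149 140 104 142 255 255 255 255 224
44 252 251 251 252 252 250 250 252 252 252 252 252 253 252 253 253 253 253 251 149 137 104 141 255 255 255 255 224
46 252 251 252 252 251 250 251 252 252 253 253 252 252 252 253 253 253 253 251 147 139 112 140 255 255 255 255 220
48 252 252 252 252 251 250 252 252 252 253 253 252 252 252 253 253 253 253 249 145 142 122 138 255 255 255 255 221
50 252 251 252 252 251 251 252 253 253 253 253 252 253 252 253 253 253 253 248 144 142 120 136 255 255 255 255 219
52 251 251 252 252 251 251 252 253 253 253 253 253 253 253 253 253 253 253 244 144 140 116 138 255 255 255 255 218
54 251 252 252 252 251 252 253 253 253 253 253 253 253 253 253 253 253 253 242 143 141 109 134 255 255 255 255 218
56 252 252 252 252 251 252 253 253 253 253 253 253 253 253 252 252 253 253 239 143 140 110 129 255 255 255 255 223
58 251 251 252 252 251 252 252 251 248 249 249 248 245 251 252 25
[... 3969 characters left out ...]
 206
128 252 252 252 252 220  70  67  68  69  68  65  65  66  66  67 147 171 170 115  69  69  71  72  74  74 202 225 205
130 252 252 252 252 230  74  70  69  68  62  68  66  65  67  70 155 170 169 129  75  67  67  81  91 110 234 216 205
132 252 252 252 251 246  85  67  67  67  69  66  67  68  64  69 157 170 168 139 117  98  86 135 171 218 254 214 207
134 252 252 252 244 200 123  71  71  68  65  66  64  63  64  81 162 169 167 140 134 131 107 150 188 249 254 218 205
136 252 252 251 195 170 164 108  71  64  65  67  66  63  63 120 170 170 170 140 135 132 111 151 189 247 254 216 206
138 252 252 245 174 170 170 161 111  80  79  79  93  81  97 157 167 169 167 140 135 134 111 154 195 251 253 210 205
```

Run:
```python
from h import *
a=.145;u=np.array([0,-np.sin(a),np.cos(a)]);t=np.array([0,-np.cos(a),-np.sin(a)])
c=np.load("w60.npz");C=-c["R"].T@c["t"]-AX;print("cam t,r",1e3*C@t,1e3*C@u)
def q(n,c,r,R):
    w=plane("w6",c,r,AX+u*R,u);d=w-AX;print(n,"x %.4f t %.2f mm"%(w[0],1e3*d@t))
q("bar right r135",300,115.3,.135);q("bar right r130",300,115.3,.130);q("bar left r132",300,84.8,.132);q("bar left r40",300,84.8,.04)
q("rider right r87",352,131.2,.087);q("rider left r87",356,75.6,.087);q("rider left r65",352,75.6,.065)
Rc=np.hypot(C@t,C@u);
for R in(.0,.005):q("hub left r%g"%R,320,60,R);q("hub right",320,137.5,R)
# hub tangency: bearing from camera
b=[]
for r in(60,137.5):
    w=plane("w6",320,r,AX,u)-AX-C;b.append(np.arctan2(w@t,-(w@u)))
m=np.mean(b);print("half",(b[1]-b[0])/2,"pred",np.arcsin(34e-3/Rc),"axis t mm",1e3*(C@t+np.tan(m)*(C@u)))
```

```text
cam t,r -11.043092564222679 320.31447458239154
bar right r135 x 0.4861 t 2.05 mm
bar right r130 x 0.4858 t 2.40 mm
bar left r132 x 0.4862 t -12.97 mm
bar left r40 x 0.4818 t -13.91 mm
rider right r87 x 0.5181 t 15.84 mm
rider left r87 x 0.5196 t -18.78 mm
rider left r65 x 0.5192 t -19.52 mm
hub left r0 x 0.4974 t -34.30 mm
hub right x 0.4973 t 31.44 mm
hub left r0.005 x 0.4974 t -33.94 mm
hub right x 0.4972 t 30.77 mm
half 0.10216596191861976 pred 0.10628264381179833 axis t mm -1.532028001093512
```

The wing reads about 0.03 rad short of the rider (t ≈ -3.8 mm at r 135, rider about 0). I'll regrasp at 0.117, turn to 0.147, then pull out.

```bash
python3 -c "
from h import *
plan([(.117,.335,.4905,3),(.117,.276,.4905,3)],-1)"
```

```text
0.01, -0.08, -0.01, 0.54, -0.02, 0.11, -1, 
0.01, -0.08, -0.01, 0.54, -0.02, 0.1, -1, 
0.01, -0.08, -0.01, 0.54, -0.02, 0.1, -1, 
0, 0, 0, -0, 0, 0.39, -1, 
0, 0, 0, -0, 0, 0.39, -1, 
0, 0, 0, -0, 0, 0.39, -1,
```

Call:
drive_tool(
  increments=[0.01,-0.08,-0.01,0.54,-0.02,0.11,-1,0.01,-0.08,-0.01,0.54,-0.02,0.1,-1,0.01,-0.08,-0.01,0.54,-0.02,0.1,-1,0,0,0,0,0,0,-1],
)

```text
clock: 9.82
tool_pos: [0.4901, 0.0172, 0.4177]
orientation: [[-0.005, 1.0, -0.001], [0.993, 0.005, 0.116], [0.116, -0.001, -0.993]]
contact_force: [-0.5, -0.2, -0.1]
grip_width: 0.0851
grasp_force: 0.0
```

Call:
drive_tool(
  increments=[0,0,0,0,0,0.39,-1,0,0,0,0,0,0.39,-1,0,0,0,0,0,0.39,-1,0,0,0,0,0,0,1,0,0,0,0,0,0,1],
  force=50,
)

```text
clock: 10.45
tool_pos: [0.4905, 0.0217, 0.3603]
orientation: [[-0.002, 1.0, -0.0], [0.993, 0.002, 0.115], [0.115, -0.0, -0.993]]
contact_force: [-0.2, -0.9, 0.5]
grip_width: 0.0513
grasp_force: 0.0
```

Call:
drive_tool(
  increments=[0,0,0,0,0,0,1,0,0,0,0,0,0,1,0,0,0,0,0,0,1,0,0,0,0,0,0,1],
)

```text
clock: 10.95
tool_pos: [0.4902, 0.0218, 0.3601]
orientation: [[-0.002, 1.0, -0.001], [0.993, 0.002, 0.115], [0.115, -0.001, -0.993]]
contact_force: [-3.0, -0.7, 6.7]
grip_width: 0.0134
grasp_force: 51.0
```

Call:
drive_tool(
  increments=[0,0.13,0,-0.085,0,0,1,0,0.13,0,-0.085,0,0,1,0,0,0,0,0,0,1,0,0,0,0,0,0,1],
)

```text
clock: 11.45
tool_pos: [0.4902, 0.0133, 0.359]
orientation: [[-0.002, 1.0, -0.001], [0.989, 0.002, 0.146], [0.146, -0.001, -0.989]]
contact_force: [-3.6, 0.0, 6.7]
grip_width: 0.0133
grasp_force: 50.8
```

Call:
drive_tool(
  increments=[0,0,0,0,-0.1,0,1,0,0,0,0,-0.1,0,1,0,0,0,0,-0.1,0,1,0,0,0,0,-0.08,0,1,0,0,0,0,0,0,1],
)

```text
clock: 12.08
tool_pos: [0.4717, 0.0132, 0.3591]
orientation: [[-0.002, 1.0, 0.002], [0.989, 0.002, 0.146], [0.146, 0.003, -0.989]]
contact_force: [9.3, -0.6, -2.7]
grip_width: 0.0134
grasp_force: 50.5
```

Call:
drive_tool(
  increments=[0,0,0,0,-0.06,0,1,0,0,0,0,0,0,1,0,0,0,0,0,0,1],
)

```text
clock: 12.45
tool_pos: [0.4688, 0.0132, 0.359]
orientation: [[-0.002, 1.0, 0.002], [0.989, 0.002, 0.146], [0.146, 0.002, -0.989]]
contact_force: [8.4, -1.1, -1.4]
grip_width: 0.0135
grasp_force: 50.5
```

Call:
drive_tool(
  increments=[0,0,0,0,-0.06,0,1,0,0,0,0,0,0,1],
)

```text
clock: 12.7
tool_pos: [0.466, 0.0132, 0.3591]
orientation: [[-0.002, 1.0, 0.003], [0.989, 0.002, 0.146], [0.146, 0.004, -0.989]]
contact_force: [12.5, 0.6, -5.3]
grip_width: 0.0129
grasp_force: 51.1
```

Call:
drive_tool(
  increments=[0,0,0,0,-0.04,0,1,0,0,0,0,0,0,1],
)

```text
clock: 12.95
tool_pos: [0.4645, 0.0132, 0.3591]
orientation: [[-0.002, 1.0, 0.005], [0.989, 0.001, 0.146], [0.146, 0.005, -0.989]]
contact_force: [20.8, 1.9, -9.7]
grip_width: 0.0134
grasp_force: 54.4
```

Force is now rising against the outer stop. I'll release, retract and check.

Call:
drive_tool(
  increments=[0,0,0,0,0,0,-1,0,0,0,0,0,0,-1,0,0,0,0,0,0,-1,0,0,0,0,0,0,-1,0,0,0,0,0,0,-1],
)

```text
clock: 13.58
tool_pos: [0.4633, 0.0133, 0.3585]
orientation: [[-0.002, 1.0, -0.001], [0.989, 0.002, 0.146], [0.146, -0.001, -0.989]]
contact_force: [0.3, -0.5, -0.2]
grip_width: 0.0854
grasp_force: 0.0
```

Call:
drive_tool(
  increments=[0,0,0,0,0,-0.5,-1,0,0,0,0,0,-0.5,-1,0,0,0,-0.8,0,-0.5,-1,0,0,0,-0.6,0,0,-1,0,0,0,0,0,0,-1],
)

```text
clock: 14.2
tool_pos: [0.4636, -0.0684, 0.4222]
orientation: [[0.0, 1.0, -0.001], [0.989, 0.0, 0.146], [0.146, -0.001, -0.989]]
contact_force: [-0.1, 0.3, -0.7]
grip_width: 0.0854
grasp_force: 0.0
```

Run:
```python
from h import *
snap('w7')
import cv2
g=cv2.cvtColor(cv2.imread("pics/w7.png"),6)
for r in range(50,150,2):print(r,' '.join('%3d'%v for v in g[r,290:410:4]))
c=np.load("w70.npz")
for p in ([.4665,.034,.223],[.517,.04,.17]):
    q=c['intrinsics']@(c['R']@p+c['t']);print(q[:2]/q[2])
```

```text
[ 0.46356158 -0.06835063  0.42215014] [[ 1.57428056e-04  9.99998985e-01 -1.41628310e-03]
 [ 9.89262241e-01  5.12541041e-05  1.46151348e-01]
 [ 1.46151272e-01 -1.42408371e-03 -9.89261228e-01]] [-20.35452871  -4.05273224  93.6922812    7.86075734  93.34716448
 -20.09669408] 14.2
50 253 245 184 255 255 252 253 252 252 253 252 251 253 254 254 253 253 253 254 254 254 253 162 144 145 145 139 125 152 255
52 253 245 181 253 255 253 253 252 252 253 252 252 253 254 254 253 254 253 254 254 254 253 154 145 145 144 131 113 151 255
54 253 252 181 252 255 253 253 253 253 253 252 253 253 254 254 254 254 254 254 254 254 253 147 146 145 144 125 116 151 255
56 253 253 183 243 255 254 253 252 253 253 252 253 253 254 254 254 254 254 253 254 254 253 147 143 146 145 113 122 149 255
58 253 252 189 230 255 254 253 253 253 253 252 253 254 254 254 253 254 254 253 254 253 252 147 147 146 143 115 111 147 255
60 253 253 206 215 255 255 253 253 252 250 247 249 250 250 254 254 254 254 253 254 253 252 145 145 146 144 135 114 147 255
62 253 253 211 200 255 255 253 253 227 113 108 109 110 122 252 253 254 254 254 254 2
[... 4706 characters left out ...]
40 139 138 121 145 193 254
140 253 253 253 253 251 182 178 178 156 114 121 169 169 226 253 251 183 175 177 175 174 142 141 138 139 138 113 147 201 254
142 253 253 253 253 247 181 181 179 180 173 191 252 252 253 253 251 179 176 176 175 172 140 140 138 140 127 118 152 210 254
144 253 253 253 253 207 181 181 178 177 175 193 253 253 253 253 252 175 176 176 175 170 140 141 138 139 125 133 158 226 253
146 253 253 253 253 186 178 179 179 178 175 189 252 252 253 253 252 169 176 176 175 172 140 140 137 137 108 133 173 243 253
148 253 253 253 253 183 179 179 179 176 174 175 251 252 253 253 252 170 175 177 175 171 141 140 139 137  97 132 195 247 248
[321.7069117 113.4184598]
[398.0125364  110.79219699]
```

Call:
drive_tool(
  increments=[0,0,0,0,0,-1,-1,0,0,0,1,0,-0.3,-1,0,0,0,1,0,-0.2,-1,0,0,0,1,0,0,-1,0,0,0,1,0,0,-1],
)

```text
clock: 14.88
tool_pos: [0.4625, 0.1224, 0.5264]
orientation: [[-0.003, 1.0, -0.001], [0.989, 0.003, 0.147], [0.147, -0.001, -0.989]]
contact_force: [0.9, 0.1, -0.3]
grip_width: 0.0855
grasp_force: 0.0
```

Call:
drive_tool(
  increments=[0,0,0,1,-0.3,0,-1,0,0,0,1,-0.3,0,-1,0,0,0,1,-0.3,0,-1,0,0,0,1,-0.3,0,-1,0,0,0,0,0,0,-1],
)

```text
clock: 15.5
tool_pos: [0.4009, 0.3208, 0.5555]
orientation: [[-0.007, 1.0, -0.002], [0.989, 0.007, 0.147], [0.147, -0.001, -0.989]]
contact_force: [0.1, -0.7, -0.0]
grip_width: 0.0853
grasp_force: 0.0
```

Run:
```python
from workcell import manip
from h import *
import cv2
A0=cv2.cvtColor(cv2.imread("pics/top0.png"),6);T=manip.camera("top")["img"];S=manip.camera("scene")["img"]
cv2.imwrite("pics/top1.png",T);cv2.imwrite("pics/scene1.png",S)
B1=cv2.cvtColor(T,6)
print("hub columns, init | now, rows 232..256")
for r in range(230,258):print(r,A0[r,316:342:3],B1[r,316:342:3])
for n,a,b in(("jar",(170,210),(365,400)),("beaker",(168,205),(252,288)),("rider",(222,231),(320,346))):
    w=[cv2.cvtColor(x,6)[a[0]:a[1],b[0]:b[1]].astype(float) for x in (cv2.imread("pics/top0.png"),T)];print(n,cv2.phaseCorrelate(*w))
print(manip.read_state()["contact_force"])
```

```text
hub columns, init | now, rows 232..256
230 [ 95  86  82 115 105  80  85  85  85] [ 96  87  84 118 108  83  86  87  87]
231 [114  88  87 152 132  86  88  87  87] [116  90  90 156 136  89  89  89  89]
232 [124  89  89 143 131  85  87  88  87] [126  91  91 147 135  87  89  90  89]
233 [139  98  88 146 137  85  88  87  88] [143 101  92 150 142  86  90  89  90]
234 [142 121 105 146 139  83  88  87  87] [146 125 108 151 142  86  91  89  90]
235 [142 141 132 147 140  80  90  90  87] [146 144 136 150 143  83  92  92  90]
236 [142 143 133 147 140  89 107 108  92] [146 146 137 149 143  90 110 111  95]
237 [142 142 130 147 140 103 137 137 113] [146 145 133 151 143 106 140 141 115]
238 [141 141 127 149 139 105 139 138 134] [145 144 131 153 144 108 143 141 137]
239 [138 130 114 135 125  96 125 122 136] [144 143 129 149 136 102 139 139 142]
240 [122  99  75  88  81  60  80  80 115] [135 126 114 123 105  78 115 122 135]
241 [72 54 51 53 51 45 48 48 75] [103  70  59  62  56  50  58  59 110]
242 [49 46 49 51 47 46 43 42 54] [59 49 49 48 48 45 45 44 74]
243 [46 47 51 52 48 45 43 44 49] [47 50 52 53 49
[... 553 characters left out ...]
88  87] [130  90  93  87  87  83 107  73  88]
253 [140 126 126 126 123 133 141 100  87] [143 126 125 130 129 119 141 100  89]
254 [132 114  99 139 140 141 141 121  87] [136 117 102 142 144 143 144 124  89]
255 [117 103 112 139 141 142 141 138  90] [119 106 114 143 145 145 144 141  91]
256 [ 93 128 138 141 142 143 141 142 109] [ 96 130 142 145 145 146 145 145 101]
257 [113 140 142 141 141 143 141 142 139] [116 143 146 145 144 146 145 144 126]
jar ((-0.010558056806981853, -0.033846205125836804), 0.9603021389627922)
beaker ((-0.020174047753464208, 0.004421031282458188), 0.9657619855742404)
rider ((0.4917408208966503, 0.5421403602270405), 1.0070704073016794)
[ 0.82842494 -0.48221074  0.5685151 ]
```

Run:
```python
from h import *
import cv2
B=cv2.cvtColor(cv2.imread("pics/top1.png"),6);S=cv2.cvtColor(cv2.imread("pics/scene1.png"),6)
for r in range(238,255):print(r,B[r,328:352])
for a in(.10,.145,.19):
  for t in(-8,8):
    p=np.array([.4675,.054-.134*np.sin(a)-t/1e3*np.cos(a),.085+.134*np.cos(a)-t/1e3*np.sin(a)])
    c=np.load("top0.npz");q=c["intrinsics"]@(c["R"]@p+c["t"]);print(a,t,q[:2]/q[2])
```

```text
238 [144 121  99 108 133 142 143 145 144 141 139 137 137 139 140 140 140 138
 122 100  89  90  89  89]
239 [136 114  93 102 123 133 139 142 140 139 141 141 142 143 143 143 144 144
 138 114  92  90  89  88]
240 [105  88  73  78  94 101 115 122 122 122 123 125 135 142 143 145 144 144
 140 115  92  89  89  89]
241 [ 56  52  50  50  52  53  58  59  59  59  59  69 110 135 142 143 142 144
 141 115  92  88  89  89]
242 [ 48  47  46  45  45  44  45  44  44  44  44  46  74 119 139 142 142 143
 141 115  91  88  88  88]
243 [ 49  48  48  46  46  46  44  44  44  44  44  44  54 101 132 141 141 142
 140 115  92  88  88  88]
244 [ 48  48  46  46  44  44  44  43  45  46  47  46  47  65 108 134 141 141
 138 114  91  88  89  89]
245 [ 47  45  45  45  44  44  44  46  46  51  51  49  46  48  74 111 127 129
 126 107  90  87  89  88]
246 [46 45 45 44 45 44 44 46 46 51 51 48 45 45 59 83 92 94 94 90 89 88 88 88]
247 [45 45 45 46 45 44 45 45 47 51 52 49 46 45 56 78 87 88 88 88 88 89 88 89]
248 [45 45 44 45 45 45 45 45 46 51 51 49 46 46 57 78 88 89 88 88 88 88 88 88]
249 [45 44 45 45 45 46 45 46 47 50 50 50 49 51 61 80 88 89 88 88 89 88 88 88]
250 [45 45 46 49 50 54 55 53 53 51 50 54 61 68 76 84 88 89 89 89 89 90 88 88]
251 [53 51 54 62 67 76 77 75 65 57 56 65 81 86 88 89 88 89 89 89 89 89 89 88]
252 [ 87  82  78  83  98 106 107 106  89  73  76  84  88  89  89  90  89  89
  88  88  89  89  88  88]
253 [129 123 117 119 133 141 141 140 122 100  89  89  89  89  88  89  89  88
  89  88  88  87  88  89]
254 [144 143 142 143 144 145 144 145 142 124 102  91  89  88  89  89  89  88
  89  89  89  89  89  88]
0.1 -8 [332.52391947 247.40456726]
0.1 8 [339.76602275 247.33153657]
0.145 -8 [335.2751061  247.37429356]
0.145 8 [342.44463812 247.31010055]
0.19 -8 [338.00552274 247.34729755]
0.19 8 [345.08151565 247.29210339]
```

The top view puts the wing's edge at col 342.5, which matches 0.145 rad. The knob is at least as far out as it was at the start. Jar and beaker haven't moved. Handing in.

```bash
python3 -c "
from workcell import manip
print(manip.close_job())"
```

```text
the job is handed in; nothing more can be done
None
```

The job is handed in, with no verdict returned. I pushed the knob in, swung the wing to about 0.145 rad (the rider's measured angle), and pulled the knob back out to its outer stop. In the last pictures the jar and beaker hadn't moved; the rider's shift isn't confirmed (one image comparison read 0.5 px, about 1 mm), but I don't believe I touched it.

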